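# Fetch a bead jar from under the display shelf with a reacher

### The arm

A 6-joint arm with a two-finger parallel gripper is mounted at the origin on the work surface. World frame = base frame: x ahead of the robot, y to its left, z up, the work surface at z = 0. Lengths are in m, angles in rad, forces in N, time in s.
With the tool pointing down it reaches from about 0.35 to 0.975 m from the base axis. Payload 4.9 kg.
Tool frame: the origin (TCP) lies at the very end of the fingers, on their centre line; the grasp point (between the pads) lies 19 mm behind it (ctrl.grasp_offset is the distance from the TCP to the grasp point, in m); z points along the fingers, y is the line along which they close (so a half turn about z gives the same grasp; the last joint's range is limited). The gripper opens to 85 mm and grips with 20 to 120 N. Pads are 22 mm wide; open, the fingers measure 114 mm over their backs; the gripper's body (76 mm by 85 mm) begins 54 mm behind the grasp point. The pads swing forward as they close: fully open they stand 13 mm farther back than shut.
Start: joints at [-1.341, 0.053, 1.613, -0, 1.476, -0.119], TCP at [0.214, -0.587, 0.231] pointing down, gripper open.
Joint ranges: [-3.01, 3.01], [-1.01, 2.22], [0.06, 2.58], [-1.02, 4.17], [0.09, 2.62], [-3.14, 3.14]. Speed limits (rad/s): [2.57, 2.57, 3.14, 3.14, 3.14, 3.14].

### API

Orientations are given as a rotation vector (axis times angle).
In Python, from station import ctrl, optics gives the robot as it stands.
- The arm moves only by the shell command python3 -m handwheel 'ROWS' [OPENING] [FORCE]. ROWS is JSON, a list of rows, each an object of numbers: "tx", "ty", "tz": the shift along the tool's x, y, z in mm; "roll": the turn about the tool's z in rad. A call has 1 to 12 rows; each row shifts and turns the commanded pose from where the row before left it, along the tool's axes as they then stand; what a row does not reach is not made up. A row lasts 1/12 s, in which the tool goes at most 41.7 mm and 7.16 degrees, less where a joint would pass 70% of its speed; a pose out of reach is approached as far as the arm can. A call with a gripper value outside its range is refused whole. OPENING is the finger opening in mm, from 0 to 85.4, set as the call begins (- or left out, the last holds). The fingers move at their own pace and stop on an object; FORCE is the grip in N (left out, the last holds). Time passes only in rows, so rows that do not move let the fingers close. It gives the time, the measured TCP pose, the force, the opening and the grip force at its end, in the units of the state.
- ctrl.get_obs(): the state, without advancing time (a new reading comes with each control period).
- optics.get_image(name): name is "scene" or "top" or "wrist"; returns (picture, depth): 420x560x3 uint8, red, green, blue; 420x560 float32, m along the optical axis (not along the pixel's ray), 0 where there is no reading.
- optics.camera_params(name): a dict with "mtx" (3x3 intrinsics, pixels), "k1" (the pictures are not rectified: a ray, as slopes to the right and down, at radius r is drawn at 1 + k1 r^2 times it, then the intrinsics apply), "extrinsics" (4x4, takes a point from camera to world coordinates); the wrist camera has in their place "tool_from_camera" (4x4, takes a point from camera to tool coordinates, whose origin is the TCP and whose axes are the flange's). Camera axes: x right, y down, z forward; pixel columns grow to the right and rows downward; lengths in m; the calibration is good to about 2 mm. A picture is of the moment at which its call begins: read the wrist's pose just before it. camera_params takes no time and is no camera call.
- ctrl.finish_job(): hands the job in; it is judged then, once.
The state is a dict: "t": time; "q": joint angles; "dq": joint speeds; "effort": joint torques, N m; "tool_pos": TCP position; "tool_rot": TCP orientation; "contact_force": force on the tool from outside, world axes, zero at the start; "wrist_torque": the same for the moment, N m; "opening": finger opening in m; "grip_force": force on a finger pad.
Only numpy, scipy, OpenCV 4.12 (cv2) and the standard library are available. Lean on these libraries where they do the work, as an engineer would, in place of code of your own. Each camera call takes 0.05 s, during which the arm holds its last target. There are 200 camera calls.

### The job

A small glass jar of metal beads has slid to the back of the low gap under the clear display shelf, too far in for fingers. Take up the hand reacher, run its jaws in over the jar, squeeze the trigger so that both jaws grip it where it stands, draw the jar out standing until all of it is in front of the shelf, then let go of it and leave the reacher lying flat on the table. Go gently (the glass cracks if it is squeezed or shoved hard, and the clear shelf must not be rammed), touch the jar with nothing but the reacher, and leave the other things where they are.

Things in the scene. Friction and masses are not known exactly. Their poses are not given: they have to be found in the camera images.
- reacher: Hand reacher lying flat: 248 mm long, grey and black plastic, aluminium shaft, 340 g in all, balancing about 35 mm ahead of its origin. Origin: on the underside below the grip's middle; x runs to the jaws, z up. Widest part is the head with the jaws: 84 mm, 30 mm high. It stands level on its grip and on a foot under the head and may be slid along the table.
- grip (a point): Middle of the reacher's grip, 30 mm above its underside. Grip block x -80 to +50, 48 mm high, 56 mm wide at rest: fixed handle face at y +28 (x -65 to +45), trigger face at y -28. Take it from above, a finger on each, closing along its y. Closing lightly, to 53 mm or so, carries the tool with its jaws still open.
- trigger: Spring trigger plate, outer face at y -28 in the reacher's frame at rest, x -30 to +30, z 4 to 48. Slides up to 17 mm to the fixed handle (+y); the spring takes 5 N at first, 9 N at full travel. Origin: the reacher's when released. Jaw force is a third to half of the finger force beyond the spring. As fingers close evenly, squeezing by c shifts the whole tool c/2 to its -y.
- jaws (a point): Point of the reacher midway between the jaws, 160 mm ahead of its origin, 20 mm above its underside: the jar's axis comes here when the jar touches the rubber stop between the jaws. The stop's face is 19 mm behind this point and 20 mm wide.
- jaw_left: Left (+y) jaw, a flat rubber-faced plate, x 136 to 168, z 9 to 29 in the reacher's frame, so its tip is 8 mm past point jaws. Origin and axes: the reacher's when open; moves 1 mm inward per mm of trigger. Each rubber face sits on a screw and stands, open, anywhere from 27 to 33 mm from the middle; this pose does not show it, so where it bites must be felt.
- jaw_right: Right (-y) jaw, the mirror image; shifts along the reacher's +y as it closes.
- jar: Upright brown glass jar full of metal beads: glass 38 mm across and 36 mm high, dark steel lid 33 mm across, 46 mm high in all; 320 g, give or take 30 percent. Origin: centre of its underside, z up. The glass cracks when one jaw presses it with over 10 N, or the reacher's jaws and stop together with over 22 N; under about 2 N a jaw it may slip.
- shelf: Clear acrylic shelf, fixed, 340 mm wide (y), 110 deep (x), 68 high. Origin: on the table, middle of its footprint; x points from its open front to its back. Gap below the top: 62 mm high, open only at the front (x -55); back wall's inner face x +49, side walls' y +-164. The jar starts at x -5 to +20, within 30 mm of y 0. It must not be pushed with over 10 N.
- tin: Bystander in the gap: small square grey tin with a steel lid, 50 x 50 x 50 mm, near one side wall of the shelf. Origin: centre of its underside.
- dishes: Bystander in the gap: stack of three small round steel dishes, 52 mm across, 36 mm high, near the other side wall. Origin: centre of its underside.
- steel_dish: Bystander: open steel bowl on the table, 90 mm across, 22 mm high. Origin: centre of its underside.
- glue: Bystander: white glue bottle on the table, 40 mm across, 90 mm high. Origin: centre of its underside.
- brooch_a: Bystander: gilt brooch lying on the table, 44 mm across, 16 mm high. Origin: centre of its underside.
- brooch_b: Bystander: the other gilt brooch, 44 mm across, 16 mm high. Origin: centre of its underside.

How it is judged:
By the outcome, as a careful person would: the job done as asked, in the order asked, and still so for the second after the job is handed in, with the robot touching nothing.
It also fails if it takes over 48 s, if anything falls off the work surface, if the arm or the gripper's body presses on something with over 40 N, if the wrist force passes 120 N, or if a joint passes its speed limit or range.

## Working session

There is one attempt and no reset: what is moved stays moved. The work goes in short steps, Python scripts to look and compute and a shell command to move; the robot and the scene stay as the last step left them, time stands still between calls to the robot, and variables do not carry over. Pictures are saved under pics/ and viewed, at most 10 in all, crops included, and the job is handed in when it is done.

```bash
mkdir -p pics; ls
python3 - <<'E'
from station import ctrl, optics
import cv2, numpy as np
o=ctrl.get_obs(); print(o['t'],o['tool_pos'],o['tool_rot'],o['opening'],ctrl.grasp_offset)
for n in ['scene','top']:
    im,d=optics.get_image(n); cv2.imwrite(f'pics/{n}0.png',im[:,:,::-1]); np.savez(f'{n}0.npz',im=im,d=d)
    p=optics.camera_params(n); print(n,p)
print(optics.camera_params('wrist'))
E
```

```text
pics
0.0 [ 0.21346976 -0.58676396  0.230099  ] [-3.09197443e+00 -5.44798362e-01  1.63675539e-04] 0.08533014562834504 0.0187
scene {'mtx': array([[390.26232527,   0.        , 279.76331987],
       [  0.        , 390.26232527, 207.91615672],
       [  0.        ,   0.        ,   1.        ]]), 'k1': -0.018089384517017512, 'extrinsics': array([[ 7.64396622e-01,  5.58747620e-01, -3.21712452e-01,
         9.30426622e-01],
       [ 6.44746062e-01, -6.62000181e-01,  3.82175713e-01,
        -3.86022424e-01],
       [ 5.66068296e-04, -4.99556661e-01, -8.66281030e-01,
         9.43290221e-01],
       [ 0.00000000e+00,  0.00000000e+00,  0.00000000e+00,
         1.00000000e+00]])}
top {'mtx': array([[433.60175924,   0.        , 276.69631353],
       [  0.        , 433.60175924, 208.03828137],
       [  0.        ,   0.        ,   1.        ]]), 'k1': -0.0021365835406060157, 'extrinsics': array([[-3.65366489e-03, -9.95769227e-01,  9.18166544e-02,
         4.71783016e-01],
       [-9.99993019e-01,  3.71004719e-03,  4.43399192e-04,
         3.38327584e-02],
       [-7.82167390e-04, -9.18143935e-02, -9.95775831e-01,
         1.35132143e+00],
       [ 0.00000000e+00,  0.00000000e+00,  0.00000000e+00,
         1.00000000e+00]])}
{'mtx': array([[363.88255632,   0.        , 277.90304655],
       [  0.        , 363.88255632, 204.31306164],
       [  0.        ,   0.        ,   1.        ]]), 'k1': 0.014381750677915821, 'tool_from_camera': array([[-4.69234219e-04, -9.46015814e-01, -3.24120132e-01,
         8.40728430e-02],
       [ 9.99999778e-01, -5.96988825e-04,  2.94726383e-04,
        -6.88571876e-04],
       [-4.72311916e-04, -3.24119922e-01,  9.46015884e-01,
        -1.42651652e-01],
       [ 0.00000000e+00,  0.00000000e+00,  0.00000000e+00,
         1.00000000e+00]])}
```

View pics/top0.png

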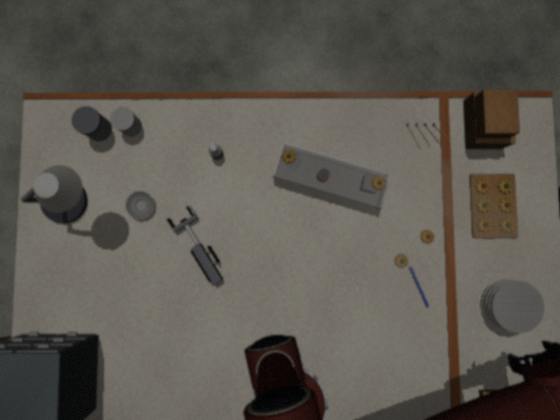

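View pics/scene0.png

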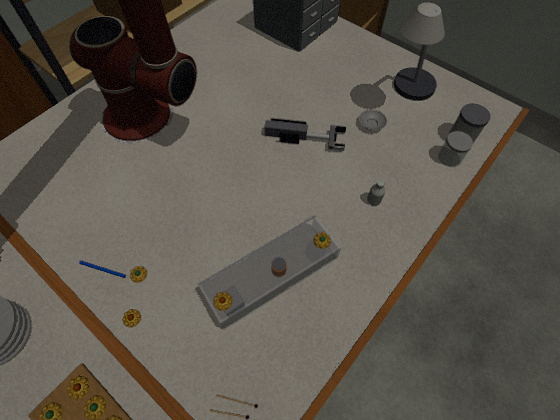

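Top view: the reacher's grip is at about (206,263) with its jaws at (183,218), the shelf spans (275,150)-(385,210), and the jar is at (323,175). Loose brooches lie at (427,236) and (401,260). Next I'll measure these.

```bash
cat > h.py <<'E'
import numpy as np, cv2
from station import ctrl, optics
from scipy.spatial.transform import Rotation as R
def rays(n,uv):
    p=optics.camera_params(n); K=p['mtx']; uv=np.atleast_2d(np.float64(uv))
    x=cv2.undistortPoints(uv[:,None],K,np.array([p['k1'],0,0,0,0.]))[:,0]
    return np.c_[x,np.ones(len(x))],p
def ext(n,p,pose=None):
    if n!='wrist': return p['extrinsics']
    T=np.eye(4); T[:3,:3]=R.from_rotvec(pose[1]).as_matrix(); T[:3,3]=pose[0]
    return T@p['tool_from_camera']
def at_z(n,uv,z,pose=None):
    r,p=rays(n,uv); E=ext(n,p,pose); d=r@E[:3,:3].T; o=E[:3,3]
    return o+d*((z-o[2])/d[:,2])[:,None]
def cloud(n,d,pose=None):
    v,u=np.mgrid[:d.shape[0],:d.shape[1]]
    r,p=rays(n,np.c_[u.ravel(),v.ravel()]); E=ext(n,p,pose)
    return ((r*d.reshape(-1,1))@E[:3,:3].T+E[:3,3]).reshape(*d.shape,3)
def proj(n,P,pose=None):
    p=optics.camera_params(n); E=np.linalg.inv(ext(n,p,pose)); c=np.atleast_2d(P)@E[:3,:3].T+E[:3,3]
    return cv2.projectPoints(c,np.zeros(3),np.zeros(3),p['mtx'],np.array([p['k1'],0,0,0,0.]))[0][:,0]
E
python3 - <<'E'
from h import *
for n,box in (('top',(160,140,400,300)),('scene',None)):
    f=np.load(n+'0.npz'); C=cloud(n,f['d']); 
    print(n,'table z',np.median(C[200:300,100:400,2]) )
    x,y,z=C[...,0],C[...,1],C[...,2]
    m=(z>.012)&(x>.2)&(x<.75)&(y<.5)&(y>-.5)&(f['d']>0)
    k,l,s,c=cv2.connectedComponentsWithStats(m.astype(np.uint8))
    for i in range(1,k):
        if s[i,4]>30:
            P=C[l==i]; r=cv2.minAreaRect(P[:,:2].astype(np.float32)*1000); print(s[i],np.round(np.median(P,0),3),'z95',np.round(np.percentile(P[:,2],95),3),np.round(r[0]),np.round(r[1]),round(r[2],1))
im=np.load('top0.npz')['im'][135:300,110:450]
a=cv2.resize(im,None,fx=2.35,fy=2.35,interpolation=cv2.INTER_CUBIC); cv2.imwrite('pics/topc.png',cv2.convertScaleAbs(a[:,:,::-1],alpha=1.4))
E
```

```text
top table z -0.0010742367369886985
[ 273  154  118   56 3801] [ 0.686 -0.145  0.067] z95 0.074 [ 690. -130.] [340. 111.] 73.1
[126 191  28  29 306] [0.606 0.465 0.017] z95 0.023 [606. 457.] [87. 84.] 2.6
[ 166  206   57   79 1005] [0.455 0.265 0.04 ] z95 0.047 [480. 271.] [248.  83.] 33.6
[ 243  335   79   85 4428] [0.234 0.033 0.567] z95 0.714 [229.  43.] [149.  58.] 89.8
[ 466  359   94   49 2427] [ 0.216 -0.424  0.554] z95 0.577 [ 209. -402.] [ 43. 210.] 14.2
scene table z -0.00022243816409467376
[ 124    0   73  107 3947] [0.227 0.019 0.321] z95 0.458 [228.  45.] [140.  54.] 89.0
[359 110  28  21 208] [0.599 0.472 0.016] z95 0.022 [604. 455.] [88. 87.] 84.1
[ 264  119   82   32 1123] [0.456 0.257 0.032] z95 0.046 [478. 267.] [249.  85.] 34.3
[ 197  214  134  115 6216] [ 0.688 -0.165  0.067] z95 0.073 [ 688. -132.] [341. 112.] 73.3
```

View pics/topc.png

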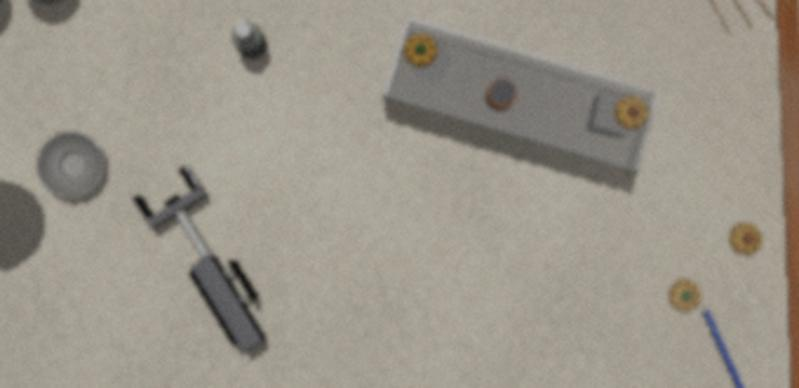

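Everything needed is visible. The reacher heads at about 34° with its origin near (442,244) mm, and the shelf yaw is about -16.8° with its front towards the robot. In the crop, the jar lid is at (501,93), the trigger is on the reacher's right and the tin is at the shelf's right end. Now I'll hover over the grip.

```bash
python3 -m handwheel '[{"roll":-0.121},{"roll":-0.121},{"tx":32,"ty":-20},{"tx":32,"ty":-20},{"tx":32,"ty":-20},{"tx":32,"ty":-20},{"tx":32,"ty":-20},{"tx":32,"ty":-20},{"tx":32,"ty":-20},{"tx":32,"ty":-20},{"tx":32,"ty":-20},{"tx":32,"ty":-20}]'
python3 -m handwheel '[{"tx":32,"ty":-20},{"tx":32,"ty":-20},{"tx":24,"ty":-29},{"tx":24,"ty":-29},{"tx":24,"ty":-29},{"tx":24,"ty":-29},{"tx":24,"ty":-29},{"tx":24,"ty":-29},{"tx":24,"ty":-29},{"tx":24,"ty":-29},{"tx":24,"ty":-29},{"tx":24,"ty":-29}]'
python3 -m handwheel '[{"tx":24,"ty":-29},{},{}]'
python3 - <<'E'
from h import *
o=ctrl.get_obs(); pose=(o['tool_pos'],o['tool_rot']); print(o['t'],pose,o['contact_force'],o['q'])
im,d=optics.get_image('wrist'); np.savez('w1.npz',im=im,d=d,p=pose[0],r=pose[1]); cv2.imwrite('pics/w1.png',cv2.convertScaleAbs(im[:,:,::-1],alpha=1.3))
C=cloud('wrist',d,pose); z=C[...,2]; print('table',np.percentile(z[(d>0)],[5,20,40]))
m=(z>.012)&(z<.06)&(d>0)
k,l,s,c=cv2.connectedComponentsWithStats(m.astype(np.uint8))
for i in range(1,k):
    if s[i,4]>300:
        P=C[l==i]; r=cv2.minAreaRect(P[:,:2].astype(np.float32)*1000); print(s[i],np.round(np.median(P,0),3),np.round(r[0],1),np.round(r[1],1),round(r[2],1))
# jar
a=at_z('top',[[323.2,174.6]],.046); b=at_z('scene',[[279,262]],.046); print('jar',a,b)
E
```

```text
0.1 (array([ 0.21348388, -0.58680549,  0.23019241]), array([-3.09211767e+00, -5.44801808e-01,  1.28790286e-04])) [-1.328872    0.52240239  0.15242416] [-1.34099322e+00  5.32722687e-02  1.61416517e+00  2.04732517e-05
  1.47600425e+00 -1.18999996e-01]
table [-3.08398891e-01 -4.65646251e-04  2.26733312e-04]
[303  34  46 109 359] [ 0.298 -0.588  0.04 ] [ 297.8 -593.7] [98.8 18.8] 2.2
[ 201  299  191   93 8162] [ 0.028 -0.674  0.03 ] [  21.6 -679. ] [220.3  51.7] 89.9
jar [[ 0.69385459 -0.10754804  0.046     ]] [[ 0.69472515 -0.10870281  0.046     ]]$[0]: bad value
$[0]: bad value
$[0]: bad value
```

View pics/w1.png

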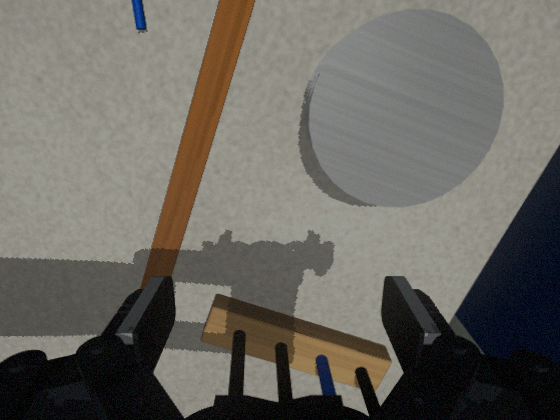

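The arm hasn't moved: the rows were refused, so the view is still of the start area. The row format probably needs all four keys.

```bash
python3 -m handwheel '[{"tx":0,"ty":0,"tz":0,"roll":-0.121},{"tx":0,"ty":0,"tz":0,"roll":-0.121}]'; python3 -m handwheel --help | head -20
```

```text
t: 0.32
tool_pos: [0.2135, -0.5871, 0.2308]
tool_rot: [-3.002, -0.923, -0.0]
contact_force: [0.9, -0.3, -0.3]
opening: 0.0852
grip_force: 0.0invalid input: not JSON, or not a number
```

```bash
python3 -m handwheel '[{"tx":32,"ty":-20,"tz":0,"roll":0},{"tx":32,"ty":-20,"tz":0,"roll":0},{"tx":32,"ty":-20,"tz":0,"roll":0},{"tx":32,"ty":-20,"tz":0,"roll":0},{"tx":32,"ty":-20,"tz":0,"roll":0},{"tx":32,"ty":-20,"tz":0,"roll":0},{"tx":32,"ty":-20,"tz":0,"roll":0},{"tx":32,"ty":-20,"tz":0,"roll":0},{"tx":32,"ty":-20,"tz":0,"roll":0},{"tx":32,"ty":-20,"tz":0,"roll":0},{"tx":32,"ty":-20,"tz":0,"roll":0},{"tx":32,"ty":-20,"tz":0,"roll":0}]'
python3 -m handwheel '[{"tx":24,"ty":-29,"tz":0,"roll":0},{"tx":24,"ty":-29,"tz":0,"roll":0},{"tx":24,"ty":-29,"tz":0,"roll":0},{"tx":24,"ty":-29,"tz":0,"roll":0},{"tx":24,"ty":-29,"tz":0,"roll":0},{"tx":24,"ty":-29,"tz":0,"roll":0},{"tx":24,"ty":-29,"tz":0,"roll":0},{"tx":24,"ty":-29,"tz":0,"roll":0},{"tx":24,"ty":-29,"tz":0,"roll":0},{"tx":24,"ty":-29,"tz":0,"roll":0},{"tx":24,"ty":-29,"tz":0,"roll":0},{"tx":0,"ty":0,"tz":0,"roll":0}]'
cat > look.py <<'E'
from h import *
import sys
n=sys.argv[1]
o=ctrl.get_obs(); pose=(o['tool_pos'],o['tool_rot']); Rm=R.from_rotvec(pose[1]).as_matrix()
print(round(o['t'],2),np.round(pose[0]*1000,1),'yaw',np.degrees(np.arctan2(Rm[1,0],Rm[0,0])).round(2),'zdir',Rm[:,2].round(4),o['contact_force'].round(2))
im,d=optics.get_image('wrist'); np.savez(n+'.npz',im=im,d=d,p=pose[0],r=pose[1]); cv2.imwrite(f'pics/{n}.png',cv2.convertScaleAbs(im[:,:,::-1],alpha=1.3))
C=cloud('wrist',d,pose); z=C[...,2]
for lo in (.008,.04):
  m=(z>lo)&(z<.06)&(d>0)
  k,l,s,c=cv2.connectedComponentsWithStats(m.astype(np.uint8))
  for i in range(1,k):
    if s[i,4]>300:
        P=C[l==i]; r=cv2.minAreaRect(P[:,:2].astype(np.float32)*1000); print(lo,s[i],np.round(np.median(P,0),3),np.round(r[0],1),np.round(r[1],1),round(r[2],1))
E
python3 look.py w2
```

```text
t: 1.32
tool_pos: [0.399, -0.1723, 0.2312]
tool_rot: [3.005, 0.914, 0.0]
contact_force: [0.2, -0.9, -1.2]
opening: 0.0855
grip_force: 0.0
t: 2.32
tool_pos: [0.4397, 0.2428, 0.2308]
tool_rot: [-3.0, -0.923, 0.001]
contact_force: [-0.1, -0.7, -0.0]
opening: 0.0857
grip_force: 0.0
2.32 [439.7 242.8 230.8] yaw 34.2 zdir [-0.001   0.0021 -1.    ] [-0.12 -0.73 -0.02]
0.008 [ 228    0   99  248 9555] [0.464 0.275 0.043] [470.3 264.6] [223.9  84.1] 34.7
0.04 [ 242  115   41  133 4950] [0.428 0.255 0.044] [422.1 251.2] [129.5  35.5] 32.2
0.04 [294 139  10  64 433] [0.455 0.231 0.048] [453.5 229.9] [59.4  6.1] 32.2
```

View pics/w2.png

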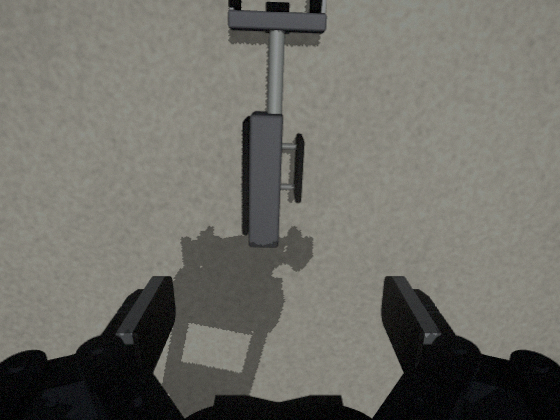

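View w2: the reacher runs almost vertically in the image, with its handle edge at column 243, trigger edge at column 303 and crossbar at columns 228–327, row 22. That puts its origin at about (440,251) mm with yaw about 32.5°. I'll align, descend and close lightly.

```bash
python3 -m handwheel '[{"tx":4.7,"ty":-6.5,"tz":36,"roll":0.028},{"tx":0,"ty":0,"tz":36,"roll":0},{"tx":0,"ty":0,"tz":36,"roll":0},{"tx":0,"ty":0,"tz":36,"roll":0},{"tx":0,"ty":0,"tz":36,"roll":0},{"tx":0,"ty":0,"tz":20,"roll":0},{"tx":0,"ty":0,"tz":14,"roll":0},{"tx":0,"ty":0,"tz":6,"roll":0},{"tx":0,"ty":0,"tz":0,"roll":0}]'
python3 -m handwheel '[{"tx":0,"ty":0,"tz":0,"roll":0},{"tx":0,"ty":0,"tz":0,"roll":0},{"tx":0,"ty":0,"tz":0,"roll":0},{"tx":0,"ty":0,"tz":0,"roll":0},{"tx":0,"ty":0,"tz":0,"roll":0},{"tx":0,"ty":0,"tz":0,"roll":0}]' 54 20
python3 -m handwheel '[{"tx":0,"ty":0,"tz":0,"roll":0},{"tx":0,"ty":0,"tz":0,"roll":0}]' 53
python3 look.py w3
```

```text
t: 3.12
tool_pos: [0.4394, 0.2445, 0.0096]
tool_rot: [3.018, 0.871, -0.006]
contact_force: [-0.0, -0.3, -0.3]
opening: 0.0851
grip_force: 0.0
t: 3.62
tool_pos: [0.4416, 0.2472, 0.0136]
tool_rot: [-3.016, -0.872, -0.004]
contact_force: [-4.5, 2.3, 5.9]
opening: 0.0543
grip_force: 7.5
t: 3.78
tool_pos: [0.4415, 0.2475, 0.0138]
tool_rot: [-3.015, -0.872, -0.004]
contact_force: [-4.6, 3.4, 6.5]
opening: 0.0531
grip_force: 8.5
3.78 [441.5 247.5  13.8] yaw 32.24 zdir [ 0.0016  0.0033 -1.    ] [-4.62  3.38  6.52]
0.008 [  152     0   252   407 38867] [0.46  0.266 0.044] [464.6 272.1] [143.6  77.8] 49.9
0.04 [  152   185   154   222 22703] [0.446 0.264 0.044] [438.6 264.8] [88.9 49.7] 32.3
0.04 [ 331  240   73  152 4443] [0.463 0.228 0.048] [458.3 222.8] [60.9 20.3] 32.4
```

View pics/w3.png

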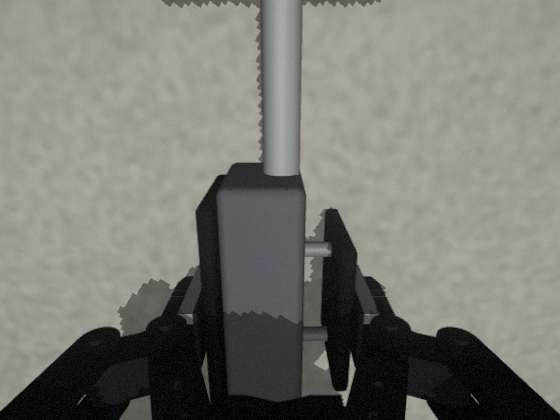

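View w3: the pads sit on the handle (column ~205) and the trigger plate (column ~345), so the grip is right. The arm is under light strain (6.5 N up, about 5 N sideways), so I'll relax it.

```bash
python3 -m handwheel '[{"tx":0,"ty":-3,"tz":-3,"roll":0},{"tx":0,"ty":0,"tz":0,"roll":0},{"tx":0,"ty":0,"tz":0,"roll":0}]'
python3 - <<'E'
from h import *
o=ctrl.get_obs();print(o['tool_pos'],o['contact_force'],o['wrist_torque'])
im,d=optics.get_image('scene'); C=cloud('scene',d)
z=C[...,2]; m=(z>.008)&(z<.034)&(C[...,0]>.5)&(C[...,0]<.65)&(C[...,1]>.24)&(C[...,1]<.4)
P=C[m]; r=cv2.minAreaRect(P[:,:2].astype(np.float32)*1000); print('head',np.round(r[0]),np.round(r[1]),r[2],m.sum())
E
```

```text
t: 4.08
tool_pos: [0.4393, 0.2486, 0.0147]
tool_rot: [3.018, 0.873, 0.002]
contact_force: [0.3, 0.3, -1.5]
opening: 0.0529
grip_force: 6.1
[0.43930202 0.24860508 0.01471659] [ 0.26329443  0.31739456 -1.50495659] [ 0.19284216 -0.07688157  0.13977175]
head [540. 308.] [95. 83.] 32.36179733276367 343
```

Relaxed. The jar is at about shelf x -2, y +24, so I'll slide and turn the reacher to stand in front of it: TCP about (452,-33), yaw -16.8°.

```bash
python3 -m handwheel '[{"tx":-5.9,"ty":12.8,"tz":0,"roll":0.043},{"tx":-5.9,"ty":12.8,"tz":0,"roll":0.043},{"tx":-5.9,"ty":12.8,"tz":0,"roll":0.043},{"tx":-5.9,"ty":12.8,"tz":0,"roll":0.043},{"tx":-5.9,"ty":12.8,"tz":0,"roll":0.043},{"tx":-3.1,"ty":13.8,"tz":0,"roll":0.043},{"tx":-3.1,"ty":13.8,"tz":0,"roll":0.043},{"tx":-3.1,"ty":13.8,"tz":0,"roll":0.043},{"tx":-3.1,"ty":13.8,"tz":0,"roll":0.043},{"tx":-3.1,"ty":13.8,"tz":0,"roll":0.043}]'
python3 -m handwheel '[{"tx":-0.1,"ty":14.1,"tz":0,"roll":0.043},{"tx":-0.1,"ty":14.1,"tz":0,"roll":0.043},{"tx":-0.1,"ty":14.1,"tz":0,"roll":0.043},{"tx":-0.1,"ty":14.1,"tz":0,"roll":0.043},{"tx":-0.1,"ty":14.1,"tz":0,"roll":0.043},{"tx":2.9,"ty":13.8,"tz":0,"roll":0.043},{"tx":2.9,"ty":13.8,"tz":0,"roll":0.043},{"tx":2.9,"ty":13.8,"tz":0,"roll":0.043},{"tx":2.9,"ty":13.8,"tz":0,"roll":0.043},{"tx":2.9,"ty":13.8,"tz":0,"roll":0.043},{"tx":0,"ty":0,"tz":0,"roll":0},{"tx":0,"ty":0,"tz":0,"roll":0}]'
cat > meas.py <<'E'
from h import *
import sys
o=ctrl.get_obs(); Rm=R.from_rotvec(o['tool_rot']).as_matrix()
print(round(o['t'],2),(o['tool_pos']*1000).round(1),'yaw',np.degrees(np.arctan2(Rm[1,0],Rm[0,0])).round(2),'F tool',(Rm.T@o['contact_force']).round(2),'op',round(o['opening']*1000,1),'grip',round(o['grip_force'],1))
for n in ('scene','top'):
    im,d=optics.get_image(n); np.savez(n+sys.argv[1]+'.npz',im=im,d=d)
    cs=proj(n,[[.62,-.08,.02]])[0].astype(int); w=110 
    x0=max(0,cs[0]-w); y0=max(0,cs[1]-90); c=im[y0:y0+170,x0:x0+2*w]; print(n,x0,y0)
    cv2.imwrite(f'pics/{n}{sys.argv[1]}.png',cv2.convertScaleAbs(cv2.resize(c[:,:,::-1],None,fx=3.5,fy=3.5,interpolation=cv2.INTER_CUBIC),alpha=1.4))
E
python3 meas.py a
```

```text
t: 4.97
tool_pos: [0.445, 0.1067, 0.0141]
tool_rot: [3.135, 0.205, -0.0]
contact_force: [-1.0, 0.5, -1.8]
opening: 0.0533
grip_force: 6.0
t: 5.97
tool_pos: [0.4504, -0.0336, 0.0141]
tool_rot: [3.107, -0.467, -0.001]
contact_force: [0.4, -0.1, -2.0]
opening: 0.0534
grip_force: 5.3
5.97 [450.4 -33.6  14.1] yaw -17.09 F tool [ 0.38 -0.02  2.02] op 53.4 grip 5.3
scene 154 150
top 203 109
```

View pics/scenea.png

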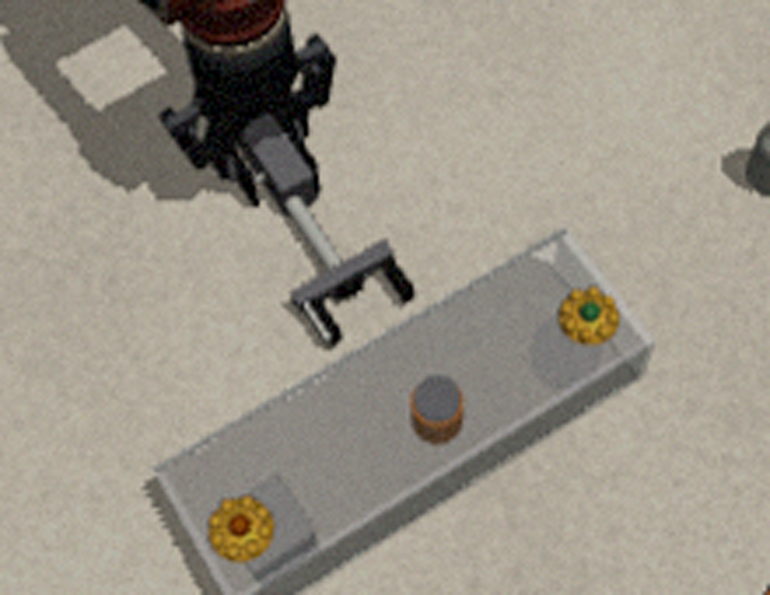

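Crop view: jaws are open in front of the shelf, with tips at crop (330,338) and (405,293), and the jar lid is at (437,398), roughly in line. Next I'll measure jar against jaws in both cameras.

```bash
cat > m2.py <<'E'
from h import *
import sys
t=sys.argv[1]
u=np.array([.957,-.290]); v=np.array([.290,.957]); S=np.array([.689,-.131])
for n,lidpx in (('scene',(154+437/3.5,150+398/3.5)),('top',(323,174.6))):
    f=np.load(n+t+'.npz'); im,d=f['im'].astype(int),f['d']; C=cloud(n,d)
    g=(C[...,:2]-S); sx=g@u; sy=g@v; z=C[...,2]
    m=(z>.010)&(z<.036)&(sx<-.058)&(sx>-.15)&(abs(sy-.02)<.06)
    P=np.c_[sx[m],sy[m]].astype(np.float32)*1000; r=cv2.minAreaRect(P)
    print(n,'head(shelf frame)',np.round(r[0],1),np.round(r[1],1),round(r[2],1),'x max',np.percentile(P[:,0],99).round(1),'sy 2/98',np.percentile(P[:,1],[1,99]).round(1))
    # shelf top edges
    k=(z>.060)&(z<.072)&(abs(sx)<.08)&(abs(sy)<.19); r=cv2.minAreaRect(np.c_[sx[k],sy[k]].astype(np.float32)*1000); print('  shelf',np.round(r[0],1),np.round(r[1],1),round(r[2],2))
    # lid: bluish-grey vs brown: saturation
    x,y=map(int,lidpx); w=12; c=im[y-w:y+w+1,x-w:x+w+1].astype(np.uint8); lum=c.sum(2)/3.; rb=c[...,0].astype(int)-c[...,2]
    bg=np.median(lum); L=((lum<bg*.72)&(rb<12)).astype(np.uint8); B=((rb>18)).astype(np.uint8)
    for nm,M,zz in(('lid',L,.046),('brown',B,.018)):
        kk,l,s,ce=cv2.connectedComponentsWithStats(M)
        if kk<2: continue
        i=1+np.argmax(s[1:,4]); px=ce[i]+[x-w,y-w]; W=at_z(n,[px],zz)[0]; print('  ',nm,px.round(1),s[i],'shelf frame',np.round(((W[:2]-S)@u*1000,(W[:2]-S)@v*1000),1))
E
python3 m2.py a
```

```text
scene head(shelf frame) [-119.3   18.6] [83.3 61.2] 89.7 x max -89.0 sy 2/98 [-22.2  58.2]
  shelf [-0.5 -1.3] [341.  111.8] 90.0
   lid [280.6 265.2] [ 9 10 10  9 30] shelf frame [ 8.2 21.8]
   brown [278.6 270. ] [  5  10  16  15 107] shelf frame [ 7.  16.6]
top head(shelf frame) [-118.9   22.6] [83.1 61.9] 88.6 x max -88.9 sy 2/98 [-17.4  63.1]
  shelf [1.6 1. ] [340.  111.6] 89.95
   lid [323.3 174.1] [ 8  8  9  9 58] shelf frame [-0.6 23.9]
   brown [321.1 177.3] [ 6  8 13 11 33] shelf frame [-6.6 26.2]
```

View pics/topa.png

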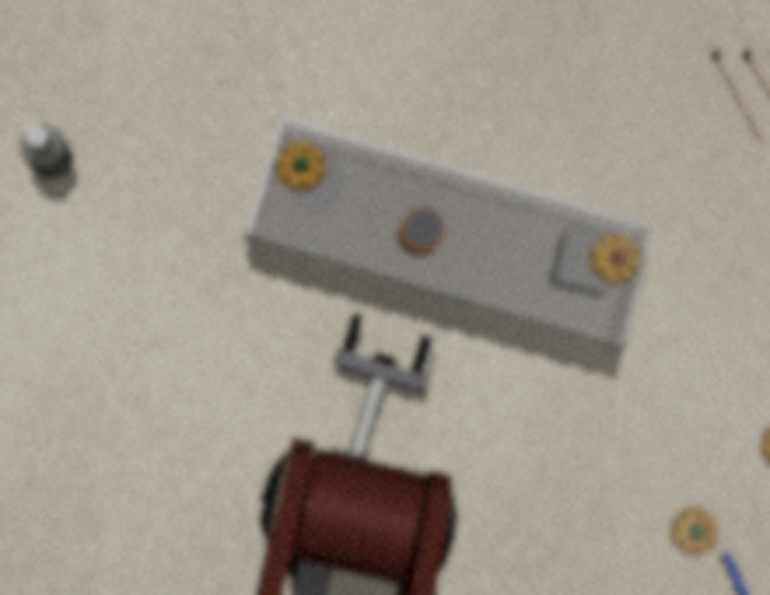

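Run:
```python
from h import *
u=np.array([.957,-.290]); v=np.array([.290,.957]); S=np.array([.689,-.131])
def sf(n,px,z): 
    W=at_z(n,px,z)[:,:2]-S; return np.c_[W@u,W@v].round(4)*1000
sc=lambda c:[((a+.5)/3.5-.5+154,(b+.5)/3.5-.5+150) for a,b in c]
tp=lambda c:[((a+.5)/3.5-.5+203,(b+.5)/3.5-.5+109) for a,b in c]
print('scene lid',sf('scene',sc([(437.5,398.5)]),.046),'bottom-front',sf('scene',sc([(437,443)]),0.0))
print('scene jaw tips',sf('scene',sc([(332,336),(404,291)]),.029),'bar',sf('scene',sc([(297,296),(387,243)]),.03))
print('top lid',sf('top',tp([(425,229)]),.046),'tips',sf('top',tp([(355,317),(428,339)]),.029),'bar',sf('top',tp([(338,360),(427,386)]),.03))
```

```text
scene lid [[ 1.8 20.1]] bottom-front [[15.  11.1]]
scene jaw tips [[-86.9 -14.5]
 [-89.3  49.3]] bar [[-128.6  -19.8]
 [-130.2   59.9]]
top lid [[ 0.2 21.8]] tips [[-89.1  58. ]
 [-89.4  -8.7]] bar [[-129.7   61.6]
 [-129.3  -19.2]]
```

Laterally aligned to within about 2 mm and the jaw tips are at shelf x -89. I'll slide in 60 mm and check again.

```bash
python3 -m handwheel '[{"tx":4,"ty":0,"tz":0,"roll":0},{"tx":8,"ty":0,"tz":0,"roll":0},{"tx":8,"ty":0,"tz":0,"roll":0},{"tx":8,"ty":0,"tz":0,"roll":0},{"tx":8,"ty":0,"tz":0,"roll":0},{"tx":8,"ty":0,"tz":0,"roll":0},{"tx":8,"ty":0,"tz":0,"roll":0},{"tx":6,"ty":0,"tz":0,"roll":0},{"tx":2,"ty":0,"tz":0,"roll":0},{"tx":0,"ty":0,"tz":0,"roll":0},{"tx":0,"ty":0,"tz":0,"roll":0}]'
sed -i 's/w=110/w=55/;s/cs\[1\]-90/cs[1]-45/;s/170,x0/90,x0/;s/fx=3.5,fy=3.5/fx=6.5,fy=6.5/;s/.62,-.08,.02/.68,-.105,.03/' meas.py
python3 meas.py b
python3 - <<'E'
import cv2,numpy as np
a,b=[cv2.imread(f'pics/{n}b.png')[:585,:400+310] for n in('scene','top')]
a=cv2.resize(a,None,fx=.55,fy=.55);b=cv2.resize(b,None,fx=.55,fy=.55)
print(a.shape); cv2.imwrite('pics/bb.png',np.hstack([a,b])[:,:800])
E
```

```text
t: 6.98
tool_pos: [0.5083, -0.0507, 0.0144]
tool_rot: [3.107, -0.465, 0.001]
contact_force: [1.1, -0.4, -2.9]
opening: 0.0529
grip_force: 5.7
6.98 [508.3 -50.7  14.4] yaw -17.03 F tool [1.18 0.08 2.91] op 52.9 grip 5.7
scene 220 214
top 266 134
(322, 391, 3)
```

View pics/bb.png

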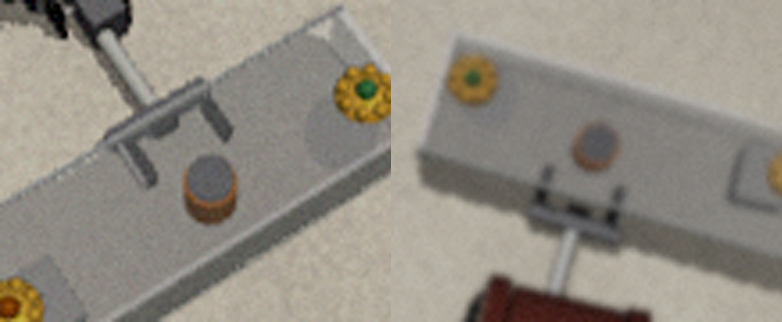

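View bb: left, scene: jaw tips at (150,182) and (227,135), lid at (210,178). Right, top: tips at (543,172) and (617,191), lid at (599,140). The jar stands centrally ahead of the open jaws.

Run:
```python
from h import *
u=np.array([.957,-.290]); v=np.array([.290,.957]); S=np.array([.689,-.131])
def sf(n,px,z): 
    W=at_z(n,px,z)[:,:2]-S; return (np.c_[W@u,W@v]*1000).round(1).tolist()
k=3.575
sc=lambda c:[((a+.5)/k-.5+220,(b+.5)/k-.5+214) for a,b in c]
tp=lambda c:[((a-391+.5)/k-.5+266,(b+.5)/k-.5+134) for a,b in c]
print('scene lid',sf('scene',sc([(210,178)]),.046),'tips',sf('scene',sc([(150,182),(227,135)]),.029),'bar',sf('scene',sc([(110,139),(208,84)]),.03))
print('top lid',sf('top',tp([(600,140)]),.046),'tips',sf('top',tp([(544,171),(618,191)]),.029),'bar',sf('top',tp([(532,208),(617,233)]),.03))
```

```text
scene lid [[1.3, 19.7]] tips [[-24.7, -13.4], [-25.2, 51.2]] bar [[-67.5, -20.3], [-65.9, 61.4]]
top lid [[4.0, 22.8]] tips [[-32.4, 60.6], [-30.9, -5.3]] bar [[-66.4, 61.5], [-66.2, -14.4]]
```

Advance 34 mm with a 1 mm lateral trim, slowing at the end and watching the force.

```bash
python3 -m handwheel '[{"tx":3,"ty":0.5,"tz":0,"roll":0},{"tx":5,"ty":0.5,"tz":0,"roll":0},{"tx":5,"ty":0,"tz":0,"roll":0},{"tx":5,"ty":0,"tz":0,"roll":0},{"tx":5,"ty":0,"tz":0,"roll":0},{"tx":3,"ty":0,"tz":0,"roll":0},{"tx":2,"ty":0,"tz":0,"roll":0},{"tx":0,"ty":0,"tz":0,"roll":0},{"tx":0,"ty":0,"tz":0,"roll":0}]'
cat > st.py <<'E'
from h import *
o=ctrl.get_obs(); Rm=R.from_rotvec(o['tool_rot']).as_matrix()
u=np.array([.957,-.290]); v=np.array([.290,.957]); S=np.array([.689,-.131]); g=o['tool_pos'][:2]-S
print(round(o['t'],2),'shelf',(g@u*1000).round(1),(g@v*1000).round(1),'z',(o['tool_pos'][2]*1000).round(1),'yaw',np.degrees(np.arctan2(Rm[1,0],Rm[0,0])).round(2),'F',(Rm.T@o['contact_force']).round(2),'T',(Rm.T@o['wrist_torque']).round(2),'op',round(o['opening']*1000,1),'grip',round(o['grip_force'],1))
E
python3 st.py
python3 -m handwheel '[{"tx":2,"ty":0,"tz":0,"roll":0},{"tx":0,"ty":0,"tz":0,"roll":0}]' >/dev/null; python3 st.py
python3 -m handwheel '[{"tx":2,"ty":0,"tz":0,"roll":0},{"tx":0,"ty":0,"tz":0,"roll":0}]' >/dev/null; python3 st.py
python3 -m handwheel '[{"tx":2,"ty":0,"tz":0,"roll":0},{"tx":0,"ty":0,"tz":0,"roll":0}]' >/dev/null; python3 st.py
```

```text
t: 7.83
tool_pos: [0.5347, -0.0598, 0.0143]
tool_rot: [3.107, -0.465, 0.0]
contact_force: [1.1, 0.2, -3.2]
opening: 0.0531
grip_force: 5.7
7.83 shelf -168.3 23.4 z 14.3 yaw -17.03 F [ 0.94 -0.54  3.21] T [-0.06  0.06 -0.01] op 53.1 grip 5.7
8.0 shelf -166.4 23.4 z 14.4 yaw -17.03 F [ 0.28 -0.08  2.82] T [-0.02 -0.08  0.  ] op 53.0 grip 5.7
8.17 shelf -164.3 23.3 z 14.4 yaw -17.03 F [ 0.1  -0.59  3.02] T [-0.07 -0.06 -0.02] op 53.1 grip 5.7
8.33 shelf -162.2 23.3 z 14.4 yaw -17.03 F [0.67 0.4  2.93] T [ 0.02 -0.09 -0.04] op 53.1 grip 5.7
```

```bash
python3 -m handwheel '[{"tx":2,"ty":0,"tz":0,"roll":0},{"tx":0,"ty":0,"tz":0,"roll":0}]' >/dev/null; python3 st.py
python3 -m handwheel '[{"tx":0,"ty":-1,"tz":0,"roll":0},{"tx":0,"ty":-0.5,"tz":0,"roll":0},{"tx":0,"ty":0,"tz":0,"roll":0}]' 50 20 >/dev/null; python3 st.py
python3 -m handwheel '[{"tx":0,"ty":-1,"tz":0,"roll":0},{"tx":0,"ty":0,"tz":0,"roll":0},{"tx":0,"ty":0,"tz":0,"roll":0}]' 48 >/dev/null; python3 st.py
python3 -m handwheel '[{"tx":0,"ty":-0.5,"tz":0,"roll":0},{"tx":0,"ty":0,"tz":0,"roll":0},{"tx":0,"ty":0,"tz":0,"roll":0}]' 47 >/dev/null; python3 st.py
python3 -m handwheel '[{"tx":0,"ty":-0.5,"tz":0,"roll":0},{"tx":0,"ty":0,"tz":0,"roll":0},{"tx":0,"ty":0,"tz":0,"roll":0}]' 46 >/dev/null; python3 st.py
```

```text
8.5 shelf -160.4 23.3 z 14.3 yaw -17.03 F [-1.04  0.12  1.63] T [-0.03 -0.09 -0.02] op 53.0 grip 5.7
8.75 shelf -160.4 24.6 z 14.5 yaw -17.03 F [-1.17  1.2  -0.26] T [-0.25 -0.26  0.09] op 50.1 grip 5.7
9.0 shelf -160.3 25.6 z 14.9 yaw -17.02 F [-3.87  1.51 -3.95] T [-0.38 -0.54  0.09] op 48.6 grip 5.8
9.25 shelf -160.3 26.1 z 15.0 yaw -17.02 F [-4.02  3.45 -5.5 ] T [-0.45 -0.64  0.11] op 47.1 grip 6.0
9.5 shelf -160.3 26.6 z 15.2 yaw -17.02 F [-4.24  2.47 -7.47] T [-0.42 -0.68  0.07] op 46.4 grip 6.2
```

```bash
python3 -m handwheel '[{"tx":0,"ty":0,"tz":-2,"roll":0},{"tx":0,"ty":0,"tz":0,"roll":0}]' >/dev/null; python3 st.py
python3 -m handwheel '[{"tx":-1,"ty":0,"tz":-1.5,"roll":0},{"tx":0,"ty":0,"tz":0,"roll":0}]' >/dev/null; python3 st.py
python3 -m handwheel '[{"tx":-1,"ty":0,"tz":0,"roll":0},{"tx":0,"ty":0,"tz":0,"roll":0}]' >/dev/null; python3 st.py
```

```text
9.67 shelf -160.4 27.1 z 16.1 yaw -17.03 F [-0.64 -0.24  1.91] T [-0.02  0.07 -0.  ] op 45.8 grip 7.4
9.83 shelf -162.0 27.0 z 17.3 yaw -17.02 F [0.08 0.09 2.68] T [-0.03 -0.17  0.  ] op 46.5 grip 7.4
10.0 shelf -163.0 27.0 z 17.4 yaw -17.02 F [-0.86 -0.86  3.09] T [-0.01 -0.12  0.01] op 46.2 grip 7.4
```

```bash
s='"roll":0'; 
python3 -m handwheel '[{"tx":0,"ty":-0.5,"tz":-0.3,"roll":0},{"tx":0,"ty":0,"tz":0,"roll":0},{"tx":0,"ty":0,"tz":0,"roll":0}]' 45 >/dev/null; python3 st.py
python3 -m handwheel '[{"tx":0,"ty":-0.5,"tz":-0.3,"roll":0},{"tx":0,"ty":0,"tz":0,"roll":0},{"tx":0,"ty":0,"tz":0,"roll":0}]' 44 >/dev/null; python3 st.py
python3 -m handwheel '[{"tx":0,"ty":-0.5,"tz":-0.3,"roll":0},{"tx":0,"ty":0,"tz":0,"roll":0},{"tx":0,"ty":0,"tz":0,"roll":0}]' 43 >/dev/null; python3 st.py
```

```text
10.25 shelf -162.6 27.4 z 18.0 yaw -17.03 F [-0.33  0.33  3.15] T [ 0.03 -0.13  0.02] op 44.8 grip 7.7
10.5 shelf -162.5 27.7 z 18.4 yaw -17.04 F [-0.54  1.27  4.07] T [-0.2  -0.09  0.19] op 44.0 grip 11.1
10.75 shelf -162.5 28.2 z 18.7 yaw -17.04 F [0.76 1.9  4.62] T [-0.3  -0.06  0.27] op 43.2 grip 20.7
```

Both jaws have bitten: grip jumped to 20 N, giving about 4–6 N per jaw. I'll ease the lateral and vertical strain, keep the force capped at 20 N and begin drawing out.

```bash
python3 -m handwheel '[{"tx":0,"ty":0.6,"tz":0.7,"roll":0},{"tx":0,"ty":0.4,"tz":0.5,"roll":0},{"tx":0,"ty":0,"tz":0,"roll":0}]' 42.5 20 >/dev/null; python3 st.py
python3 -m handwheel '[{"tx":-1,"ty":0,"tz":0,"roll":0},{"tx":-2,"ty":0,"tz":0,"roll":0},{"tx":-3,"ty":0,"tz":0,"roll":0},{"tx":-3,"ty":0,"tz":0,"roll":0},{"tx":-1,"ty":0,"tz":0,"roll":0},{"tx":0,"ty":0,"tz":0,"roll":0}]' >/dev/null; python3 st.py
python3 meas.py c; python3 m2.py c
```

```text
11.0 shelf -162.5 27.7 z 17.9 yaw -17.0 F [-3.81 -0.86 -0.24] T [ 0.09 -0.25 -0.1 ] op 43.4 grip 22.2
11.5 shelf -172.3 27.4 z 17.9 yaw -17.02 F [ 1.85 -0.05  1.73] T [-0.09  0.46 -0.04] op 43.2 grip 21.9
11.5 [532.1 -54.8  17.9] yaw -17.02 F tool [ 1.85 -0.05  1.73] op 43.2 grip 21.9
scene 220 214
top 266 134
scene head(shelf frame) [-113.7   28. ] [78.3 41.4] 7.9 x max -73.9 sy 2/98 [ 2.9 45.6]
  shelf [-0.  -1.3] [111.9 341.1] 0.01
   lid [268. 258.] [2 7 1 1 1] shelf frame [-24.7   5.9]
   brown [276.9 267.7] [  3   7  16  16 103] shelf frame [-0.6 16.5]
top head(shelf frame) [-79.6  21.3] [42.7 13.6] 0.4 x max -58.6 sy 2/98 [14.5 28. ]
  shelf [1.7 0.8] [112.  340.3] 0.01
   lid [324.3 179.2] [ 8 11 12 14 58] shelf frame [-14.8  16.6]
   brown [320.3 180.3] [ 5 11 12 11 31] shelf frame [-16.5  26.1]
```

The jar moved with the jaws, about 8–10 mm. Draw it out 100 mm.

```bash
python3 -m handwheel '[{"tx":-2,"ty":0,"tz":0,"roll":0},{"tx":-4,"ty":0,"tz":0,"roll":0},{"tx":-5,"ty":0,"tz":0,"roll":0},{"tx":-5,"ty":0,"tz":0,"roll":0},{"tx":-5,"ty":0,"tz":0,"roll":0},{"tx":-5,"ty":0,"tz":0,"roll":0},{"tx":-5,"ty":0,"tz":0,"roll":0},{"tx":-5,"ty":0,"tz":0,"roll":0},{"tx":-5,"ty":0,"tz":0,"roll":0},{"tx":-5,"ty":0,"tz":0,"roll":0},{"tx":-4,"ty":0,"tz":0,"roll":0}]' >/dev/null; python3 st.py
python3 -m handwheel '[{"tx":-4,"ty":0,"tz":0,"roll":0},{"tx":-5,"ty":0,"tz":0,"roll":0},{"tx":-5,"ty":0,"tz":0,"roll":0},{"tx":-5,"ty":0,"tz":0,"roll":0},{"tx":-5,"ty":0,"tz":0,"roll":0},{"tx":-5,"ty":0,"tz":0,"roll":0},{"tx":-5,"ty":0,"tz":0,"roll":0},{"tx":-5,"ty":0,"tz":0,"roll":0},{"tx":-5,"ty":0,"tz":0,"roll":0},{"tx":-4,"ty":0,"tz":0,"roll":0},{"tx":-2,"ty":0,"tz":0,"roll":0},{"tx":0,"ty":0,"tz":0,"roll":0}]' >/dev/null; python3 st.py
python3 - <<'E'
from h import *
u=np.array([.957,-.290]); v=np.array([.290,.957]); S=np.array([.689,-.131])
im,d=optics.get_image('scene'); np.savez('sd.npz',im=im,d=d); C=cloud('scene',d); g=C[...,:2]-S; sx,sy,z=g@u*1000,g@v*1000,C[...,2]*1000
m=(z>37)&(z<60)&(sx<-60)&(sx>-140)&(abs(sy-20)<40); P=np.c_[sx[m],sy[m],z[m]]; print('lid',len(P),np.median(P,0).round(1),P.min(0).round(1),P.max(0).round(1))
E
```

```text
12.52 shelf -222.9 27.6 z 17.6 yaw -17.03 F [ 5.11  0.72 -0.36] T [-0.07  0.97 -0.05] op 43.2 grip 21.7
13.52 shelf -273.6 27.7 z 17.2 yaw -17.03 F [ 2.38  0.11 -0.89] T [-0.03  0.56 -0.04] op 43.3 grip 21.4
lid 130 [-109.4   20.1   45.1] [-128.5    4.6   37.5] [-93.9  35.8  49.8]
```

The jar lid is at shelf x -109 (the shelf front is at -55) and at 45 mm, so it's standing. Open step by step with compensation, back the reacher off, then release it.

```bash
python3 -m handwheel '[{"tx":0.5,"ty":0.5,"tz":0.3,"roll":0},{"tx":0.5,"ty":0.5,"tz":0.3,"roll":0},{"tx":0,"ty":0.5,"tz":0.3,"roll":0},{"tx":0,"ty":0,"tz":0,"roll":0}]' 46.5 >/dev/null; python3 st.py
python3 -m handwheel '[{"tx":0,"ty":0.7,"tz":0.4,"roll":0},{"tx":0,"ty":0.7,"tz":0.4,"roll":0},{"tx":0,"ty":0.6,"tz":0.4,"roll":0},{"tx":0,"ty":0,"tz":0,"roll":0}]' 50 >/dev/null; python3 st.py
python3 -m handwheel '[{"tx":0,"ty":0.6,"tz":0.3,"roll":0},{"tx":0,"ty":0.6,"tz":0.3,"roll":0},{"tx":0,"ty":0.3,"tz":0.2,"roll":0},{"tx":0,"ty":0,"tz":0,"roll":0}]' 53 >/dev/null; python3 st.py
```

```text
13.9 shelf -272.7 26.1 z 15.6 yaw -17.03 F [ 0.06 -0.46  2.98] T [ 0.01 -0.1  -0.  ] op 46.5 grip 7.4
14.23 shelf -271.7 24.1 z 15.3 yaw -17.03 F [-0.43 -0.06  2.43] T [ 0.05 -0.1  -0.02] op 49.9 grip 6.6
14.57 shelf -271.3 22.7 z 14.8 yaw -17.03 F [-0.32 -1.3   1.8 ] T [ 0.1   0.09 -0.14] op 53.3 grip 6.1
```

```bash
python3 -m handwheel '[{"tx":-2,"ty":0,"tz":0,"roll":0},{"tx":-4,"ty":0,"tz":0,"roll":0},{"tx":-5,"ty":0,"tz":0,"roll":0},{"tx":-5,"ty":0,"tz":0,"roll":0},{"tx":-5,"ty":0,"tz":0,"roll":0},{"tx":-5,"ty":0,"tz":0,"roll":0},{"tx":-5,"ty":0,"tz":0,"roll":0},{"tx":-5,"ty":0,"tz":0,"roll":0},{"tx":-5,"ty":0,"tz":0,"roll":0},{"tx":-3,"ty":0,"tz":0,"roll":0},{"tx":0,"ty":0,"tz":0,"roll":0},{"tx":0,"ty":0,"tz":0,"roll":0}]' >/dev/null; python3 st.py
cat > jar.py <<'E'
from h import *
u=np.array([.957,-.290]); v=np.array([.290,.957]); S=np.array([.689,-.131])
im,d=optics.get_image('scene'); C=cloud('scene',d); g=C[...,:2]-S; sx,sy,z=g@u*1000,g@v*1000,C[...,2]*1000
for nm,lo,hi,x0,x1 in (('lid',37,60,-145,-60),('head',8,35,-230,-142)):
    m=(z>lo)&(z<hi)&(sx<x1)&(sx>x0)&(abs(sy-20)<60); P=np.c_[sx[m],sy[m],z[m]]; print(nm,len(P),np.median(P,0).round(1),P.min(0).round(1),P.max(0).round(1))
p=proj('scene',[[.57,-.08,.02]])[0].astype(int); y0,x0=max(0,p[1]-100),max(0,p[0]-130)
cv2.imwrite('pics/fin.png',cv2.convertScaleAbs(cv2.resize(im[y0:y0+190,x0:x0+260,::-1],None,fx=3,fy=3),alpha=1.4))
E
python3 jar.py
```

```text
15.57 shelf -316.2 22.8 z 14.4 yaw -17.03 F [-1.64  0.04  1.92] T [ 0.01 -0.02 -0.  ] op 53.0 grip 5.7
lid 131 [-110.3   20.1   44.8] [-128.1    4.    37. ] [-94.9  36.   50.7]
head 408 [-183.7   16.    27.2] [-229.2  -23.7    8.9] [-147.3   59.8   33.1]
```

The jar stayed put and the jaws are clear of it. Set the reacher down, open and rise.

```bash
python3 -m handwheel '[{"tx":0,"ty":0,"tz":0.8,"roll":0},{"tx":0,"ty":0.5,"tz":0.5,"roll":0},{"tx":0,"ty":0.5,"tz":0,"roll":0},{"tx":0,"ty":0,"tz":0,"roll":0}]' 55 >/dev/null; python3 st.py
python3 -m handwheel '[{"tx":0,"ty":0,"tz":0,"roll":0},{"tx":0,"ty":0,"tz":0,"roll":0},{"tx":0,"ty":0,"tz":0,"roll":0},{"tx":0,"ty":0,"tz":0,"roll":0},{"tx":0,"ty":0,"tz":0,"roll":0},{"tx":0,"ty":0,"tz":0,"roll":0},{"tx":0,"ty":0,"tz":0,"roll":0},{"tx":0,"ty":0,"tz":0,"roll":0}]' 85 >/dev/null; python3 st.py
python3 -m handwheel '[{"tx":0,"ty":0,"tz":-5,"roll":0},{"tx":0,"ty":0,"tz":-10,"roll":0},{"tx":0,"ty":0,"tz":-20,"roll":0},{"tx":0,"ty":0,"tz":-30,"roll":0},{"tx":0,"ty":0,"tz":-30,"roll":0},{"tx":0,"ty":0,"tz":-30,"roll":0},{"tx":0,"ty":0,"tz":-25,"roll":0},{"tx":0,"ty":0,"tz":0,"roll":0},{"tx":0,"ty":0,"tz":0,"roll":0},{"tx":0,"ty":0,"tz":0,"roll":0}]' >/dev/null; python3 st.py; python3 jar.py
```

```text
15.95 shelf -315.2 22.2 z 13.8 yaw -17.05 F [-2.84 -2.49 -4.94] T [ 0.53 -0.49  0.  ] op 55.6 grip 6.8
16.62 shelf -315.5 21.8 z 13.3 yaw -17.03 F [-0.24 -0.62  0.53] T [-0.01 -0.02  0.01] op 85.1 grip 0.0
17.45 shelf -315.8 21.8 z 163.3 yaw -17.03 F [-0.3  -0.14  0.05] T [-0.02  0.    0.  ] op 85.3 grip 0.0
lid 136 [-109.9   20.    44.8] [-128.5    2.7   37. ] [-92.9  35.7  48.1]
head 414 [-182.6   16.7   27.3] [-229.9  -23.6    8.7] [-146.6   60.5   33.7]
```

View pics/fin.png

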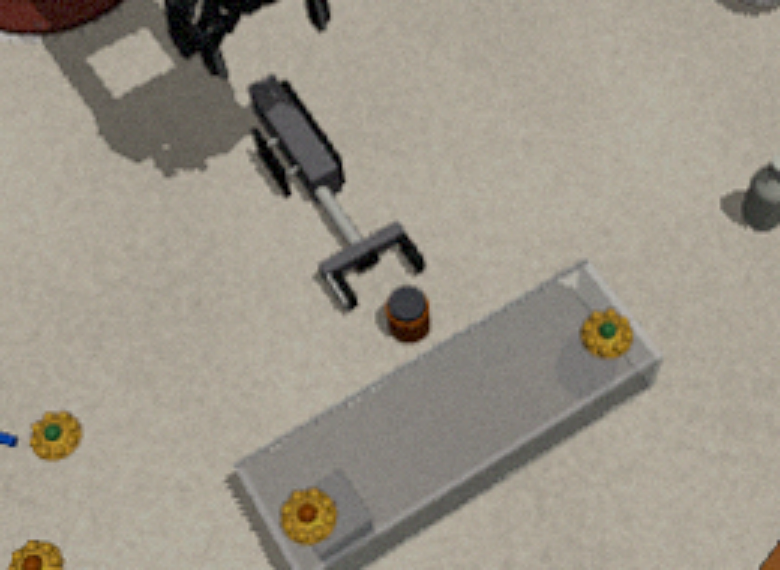

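The final view shows the jar standing in front of the shelf at (408,313). The reacher lies flat and free with its head at about (360,250), and the robot is clear. Handing in.

```bash
python3 -c "
from station import ctrl
print(ctrl.finish_job())"
```

```text
the job is handed in; nothing more can be done
None
```

The jar stands released about 35 mm in front of the shelf, the reacher lies flat on the table behind it, and the job was handed in at about 17.5 s; the judge's verdict wasn't shown.

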